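# Clamp the volume controller and press its knob home

### The arm

A 6-joint arm with a two-finger parallel gripper is mounted at the origin on a cart in front of the work surface, level with it; the furniture and walls round the work are solid. World frame = base frame: x ahead of the robot, y to its left, z up, the work surface at z = 0. Lengths are in m, angles in rad, forces in N, time in s.
With the tool pointing down it reaches from about 0.3 to 0.75 m from the base axis. Payload 8.5 kg.
Tool frame: the origin (TCP) lies at the very end of the fingers, on their centre line; the grasp point (between the pads) lies 19 mm behind it; z points along the fingers, y is the line along which they close (so a half turn about z gives the same grasp; the last joint's range is limited). The gripper opens to 85 mm and grips with 20 to 120 N. Pads are 22 mm wide; open, the fingers measure 114 mm over their backs; the gripper's body (76 mm by 85 mm) begins 54 mm behind the grasp point. The pads swing forward as they close: fully open they stand 13 mm farther back than shut.
Start: joints at [1.001, 0.381, 1.297, -0, 1.464, -0.215], TCP at [0.191, 0.516, 0.231] pointing down, gripper open.
Joint ranges: [-3.11, 3.11], [-0.89, 2.33], [0.22, 2.48], [-1.42, 4.56], [0.17, 2.85], [-2.88, 2.88]. Speed limits (rad/s): [2.39, 2.39, 3.14, 3.14, 3.14, 3.14].

### API

Orientations are given as a unit quaternion [w, x, y, z].
In Python, from workcell import env, viewer gives the robot as it stands.
- The arm moves only by the shell command python3 -m crank 'ROWS' [FORCE]. ROWS is JSON, a list of rows, each an object with "jaw": the closure, from 0 (fully open) to 1 (shut); "slide": the shift along the tool's x, y, z in units of 150 mm (1.0 is 150 mm), a list of three; "delta_rot": the turn, a rotation vector about the tool's x, y, z in units of 180 degrees (1.0 is 180 degrees), a list of three. A call has 1 to 8 rows; each row shifts and turns the commanded pose from where the row before left it, along the tool's axes as they then stand; what a row does not reach is not made up. A row lasts 1/8 s, in which the tool goes at most 62.5 mm and 10.7 degrees, less where a joint would pass 70% of its speed; a pose out of reach is approached as far as the arm can. A call with a number of a shift or a turn outside -1 to 1 is refused whole. A call with a gripper value outside its range is refused whole. The fingers move at their own pace and stop on an object; FORCE is the grip in N (left out, the last holds). Time passes only in rows, so rows that do not move let the fingers close. It gives the time, the measured TCP pose, the force, the opening and the grip force at its end, in the units of the state.
- env.state(): the state, without advancing time (a new reading comes with each control period).
- viewer.grab_frame(name): name is "scene" or "top" or "wrist"; returns a dict with "color" (480x640x3 uint8, red, green, blue), "fx", "fy", "cx", "cy" (pixels), "dist" ([k1, k2, p1, p2, k3] as OpenCV has them; the pictures are not rectified), "view" (4x4, takes a point from world to camera coordinates); the wrist camera has in their place "tool_from_camera" (4x4, takes a point from camera to tool coordinates, whose origin is the TCP and whose axes are the flange's). Camera axes: x right, y up, looking along -z (the intrinsics and any distortion apply to the point x, -y, -z); pixel columns grow to the right and rows downward; lengths in m; the calibration is good to about 2 mm. A picture is of the moment at which its call begins: read the wrist's pose just before it. There is no depth.
- env.hand_in(): hands the job in; it is judged then, once.
The state is a dict: "time": time; "q": joint angles; "joint_vel": joint speeds; "effort": joint torques, N m; "tool_pos": TCP position; "eef_rot": TCP orientation; "contact_force": force on the tool from outside, world axes, zero at the start; "ft_torque": the same for the moment, N m; "grip_width": finger opening in m; "grasp_force": force on a finger pad.
Only numpy, scipy, OpenCV 4.12 (cv2) and the standard library are available. Lean on these libraries where they do the work, as an engineer would, in place of code of your own. Each camera call takes 0.05 s, during which the arm holds its last target. There are 200 camera calls.

### The job

Fit the loose knob to the volume controller: first swing the toggle clamp over so that it holds the controller down in its repair nest, and leave it shut; then turn the knob so that its D-shaped bore matches the flat of the controller's shaft and push it fully onto the shaft. Finish while the gripper is still on the knob, pressing it so that the sprung shaft is held well down, and do not let go; leave the other things on the desk where they are.

Things in the scene. Friction and masses are not known exactly. Their poses are not given: they have to be found in the camera images.
- nest: Fixed plywood board 120 (x) x 240 (y) x 12 mm with the clamp near its +y end and the controller between stops. Origin under its centre, on the desk; z up.
- clamp_hinge (a point): Point on the clamp's hinge axis (the nest's x), 75 mm from the nest's centre along the nest's +y, 66 mm above the desk; axes as the nest's. The arm leans back to +y when open. Pushing its back along -y some 65 mm above this point (near its end), to 50 mm past the hinge, takes it over centre and it snaps shut. Shut, it lies level along -y. The steel bracket rises 8 mm above this point.
- clamp_tip (a point): Free end of the clamp arm, 92 mm from the hinge: black rubber grip 16 mm wide, 45 mm long, 13 mm thick on a steel bar. Open, it is 36 mm behind (nest +y) and 85 mm above the hinge. A rubber foot sits 70 mm from the hinge on the arm's front side.
- clamp (a joint): Angle of the clamp arm: 0 = open, leaning back; 0.40 = upright; the spring is at its dead centre near 0.85 and drives it away from there, to open or shut, with at most 0.4 N m; about 1.97 = arm level, foot pressing on the controller.
- controller_center (a point): Centre of the volume controller, an aluminium box 90 (x) x 130 (y) x 36 mm, loose in the nest between grey stops; half-way up, 30 mm above the desk (its top: 48 mm). Axes as the nest's. Display and two keys on top; the shaft stands 35 mm from the centre towards -y.
- shaft_top (a point): Centre of the top of the controller's upright D-shaft: steel, 12 mm diameter, one flat 3 mm from the axis, standing 24 mm out of the box (top 72 mm above the desk), 2 mm lead-in chamfer at the top. Frame x points from the axis out through the flat, z up. The shaft turns with slight friction and sinks under a press.
- plunger (a joint): How far the shaft is pressed in, m: 0 = up, 0.005 = at its stop; the spring needs 3 N to start and 10.5 N at the stop.
- knob_center (a point): Centre of the loose knob, half-way up: black, round, 40 mm diameter, 30 mm high, standing bore down on the desk. The bore is 14 mm in diameter, 16 mm deep, with a flat 4 mm from the axis. Frame x points from the axis to the bore's flat; the raised aluminium pointer on top (3 mm wide) points the same way. z up. Fully on the shaft, this point is 1 mm below the shaft top.
- tape_measure: Pocket tape measure, 56 x 60 x 31 mm, lying on the desk; bystander. Origin under its centre.
- eraser: Eraser, 23 x 52 x 12 mm, bystander. Origin under its centre.
- stapler: Stapler, 30 x 125 x 38 mm, bystander. Origin under its centre.
- glue_stick: Glue stick standing upright, 27 mm diameter, 88 mm high, bystander. Origin under its centre.
Mind the look-alikes: they are no part of the job. Leave any purple look-alike of the part that bears knob_center alone.

How it is judged:
On the way:
1. the clamp arm is down on the controller (value of joint clamp between 1.84 and 2.06 rad), for 0.2 s.
At the end, for the whole second after the job is handed in: Clamp arm down on the controller (1.84-2.06 rad); knob on the shaft within 3 mm of bottoming and of the axis, flats within 0.35 rad, tilt under 0.12 rad; fingers press it with over 1.5 N and hold the shaft in by over 2.5 mm; controller moved under 10 mm (all of step 1 and z of knob_center in the frame of shaft_top below 0.002 m and horizontal distance between knob_center and shaft_top below 0.003 m and angle between the x axis of knob_center and the x axis of shaft_top, either way round below 0.35 rad and angle between knob_center's own z axis and vertical below 0.12 rad and value of joint plunger above 0.0025 m and contact force between the fingers and knob above 1.5 N and distance of controller_center from where it was at the start of the episode below 0.01 m); the arm keeps its last pose, push and grip.
It fails at once if the knob is pushed onto the shaft while the clamp is still open ((z of knob_center in the frame of shaft_top below 0.002 m and horizontal distance between knob_center and shaft_top below 0.003 m and angle between the x axis of knob_center and the x axis of shaft_top, either way round below 0.35 rad) and value of joint clamp below 1.7 rad).
It fails at once if another thing on the desk is shifted by more than 30 mm (distance of any of tape_measure, eraser, stapler, glue_stick from where it was at the start of the episode above 0.03 m).
It also fails if it takes over 51 s, if anything falls off the work surface, if the arm or the gripper's body presses on something with over 40 N, if the wrist force passes 120 N, or if a joint passes its speed limit or range.

## Working session

There is one attempt and no reset: what is moved stays moved. The work goes in short steps, Python scripts to look and compute and a shell command to move; the robot and the scene stay as the last step left them, time stands still between calls to the robot, and variables do not carry over. Pictures are saved under pics/ and viewed, at most 10 in all, crops included, and the job is handed in when it is done.

```bash
mkdir -p pics; ls; cat > h.py <<'E'
import numpy as np,cv2
from workcell import env,viewer
from scipy.spatial.transform import Rotation as R
def grab(n):
    s=env.state();f=viewer.grab_frame(n)
    if n=='wrist':
        q=s['eef_rot'];T=np.eye(4);T[:3,:3]=R.from_quat([q[1],q[2],q[3],q[0]]).as_matrix();T[:3,3]=s['tool_pos']
        f['c2w']=T@np.array(f['tool_from_camera'])
    else: f['c2w']=np.linalg.inv(np.array(f['view']))
    f['bgr']=cv2.cvtColor(f['color'],cv2.COLOR_RGB2BGR)
    return f
def ray(f,uv):
    K=np.array([[f['fx'],0,f['cx']],[0,f['fy'],f['cy']],[0,0,1.]])
    p=cv2.undistortPoints(np.array(uv,float).reshape(-1,1,2),K,np.array(f['dist'],float))[:,0]
    d=np.c_[p[:,0],-p[:,1],-np.ones(len(p))]@f['c2w'][:3,:3].T
    return f['c2w'][:3,3],d
def plane(f,uv,z):
    o,d=ray(f,uv); return o+d*((z-o[2])/d[:,2])[:,None]
def save(n,im): cv2.imwrite('pics/'+n+'.png',im)
E
python3 - <<'E'
from h import *
import pickle
for n in('top','scene'):
    f=grab(n);save(n+'0',f['bgr']);f.pop('color');pickle.dump(f,open(n+'0.pkl','wb'));print(n,f['c2w'][:3,3])
print(env.state())
E
```

```text
pics
top [0.34848383 0.12379425 1.42835792]
scene [-0.61233786 -0.48323809  0.88074173]
{'time': 0.1, 'q': array([ 1.00070754e+00,  3.81136842e-01,  1.29814761e+00, -3.67609916e-05,
        1.46362073e+00, -2.15310420e-01]), 'joint_vel': array([-3.54584292e-05,  8.67556605e-05, -1.52500841e-03, -1.52836006e-03,
        2.14409047e-03,  1.37285847e-03]), 'effort': array([ 4.28109284e-03, -4.49219406e+01, -2.31656796e+01, -1.65678671e-04,
        3.65580003e-03,  3.36505821e-05]), 'tool_pos': array([0.19093194, 0.51551551, 0.23078171]), 'eef_rot': array([-2.34260443e-04,  1.76458347e-01,  9.84307889e-01, -6.13305418e-04]), 'contact_force': array([ 0.01093829,  0.5291526 , -0.24860881]), 'ft_torque': array([-0.0309758 , -0.01777375,  0.01583014]), 'grasp_force': 0.0, 'grip_width': 0.08540113435170635}
```

View pics/top0.png

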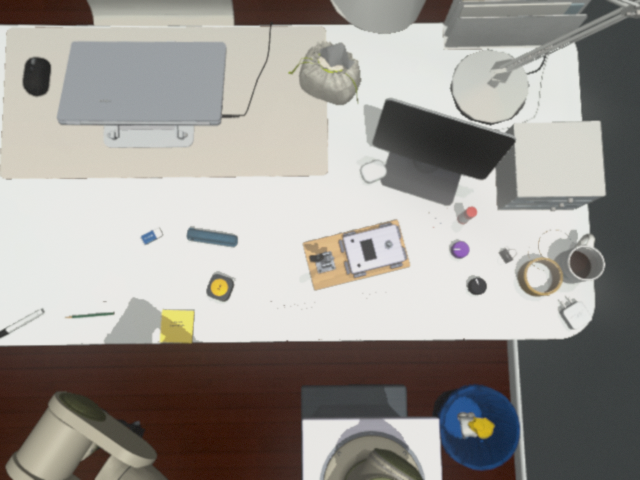

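View pics/scene0.png

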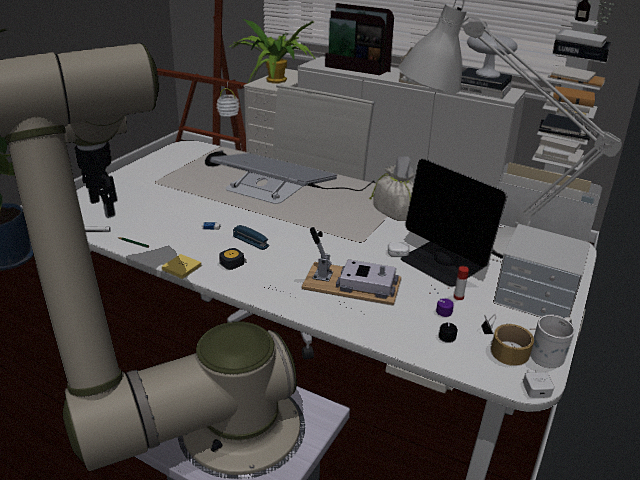

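The top view shows the nest at about (357,254) with its clamp on the left (+y) and the shaft at (389,244). The black knob is at (477,285), the purple look-alike at (460,249) and the glue stick at (469,214). The tape, stapler and eraser lie to the left.

```bash
python3 - <<'E'
from h import *
import pickle
f=pickle.load(open('top0.pkl','rb'));im=f['bgr']
hsv=cv2.cvtColor(im,cv2.COLOR_BGR2HSV)
m=cv2.inRange(hsv,(8,70,90),(25,255,255));m[:, :295]=0;m[:,420:]=0;m[:210]=0;m[300:]=0
pts=cv2.findNonZero(m);r=cv2.minAreaRect(cv2.convexHull(pts));b=cv2.boxPoints(r)
P=plane(f,b,.012);print('nest box',P.round(4),'c',P.mean(0))
for i in range(4):print(np.linalg.norm(P[i]-P[(i+1)%4]),P[(i+1)%4]-P[i])
k=cv2.inRange(hsv,(0,0,0),(180,255,60));k[:,:460]=0;k[:,492:]=0;k[:268]=0;k[300:]=0
M=cv2.moments(k,True);c=[M['m10']/M['m00'],M['m01']/M['m00']];print(c,M['m00'],plane(f,[c],.02))
print('shaft',plane(f,[[389,244]],.072),'purple',plane(f,[[460,249]],.015),'glue',plane(f,[[470,212]],.08))
print('tip',plane(f,[[313,258]],.15))
a=cv2.resize(im[210:300,295:425],None,fx=6,fy=6,interpolation=cv2.INTER_CUBIC)
save('crop0',a)
E
```

```text
nest box [[ 0.5642  0.1532  0.012 ]
 [ 0.6193 -0.0784  0.012 ]
 [ 0.5041 -0.1027  0.012 ]
 [ 0.4501  0.1263  0.012 ]] c [0.53442115 0.02458832 0.012     ]
0.2379907785692073 [ 0.05505985 -0.23153407  0.        ]
0.11770277275184575 [-0.11515375 -0.02436301  0.        ]
0.23533117725650793 [-0.05398508  0.22905539  0.        ]
0.1171942403464698 [0.11407898 0.02684168 0.        ]Traceback (most recent call last):
  File "<stdin>", line 10, in <module>
ZeroDivisionError: float division by zero
```

```bash
python3 - <<'E'
from h import *
import pickle
f=pickle.load(open('top0.pkl','rb'));im=f['bgr']
g=im.max(2);s=g[268:302,460:494];print(s.min())
k=(s<90).astype(np.uint8);n,l,st,ce=cv2.connectedComponentsWithStats(k);print(st,ce)
i=1+st[1:,4].argmax();c=ce[i]+[460,268];print('knob',c,plane(f,[c],.02))
print('shaft',plane(f,[[389,244]],.072),'purple',plane(f,[[460,249]],.015),'glue',plane(f,[[470,212]],.08))
a=np.hstack([cv2.resize(im[210:300,295:385],None,fx=4,fy=4,interpolation=cv2.INTER_CUBIC),cv2.resize(im[210:300,375:465],None,fx=4,fy=4),])
save('crop0',a)
E
```

```text
62
[[  0   0  34  34 954]
 [  8  11  18  15 202]] [[16.49266247 16.09433962]
 [16.53465347 18.41584158]]
knob [476.53465347 286.41584158] [[ 0.453065   -0.25882533  0.02      ]]
shaft [[ 0.54931355 -0.0480264   0.072     ]] purple [[ 0.54376803 -0.22511966  0.015     ]] glue [[ 0.62088221 -0.23574227  0.08      ]]
```

The first pass gives the nest centre at (0.534,0.025) with yaw about 0.23, and the knob at (0.453,-0.259). I'll align the tool with the nest and shut the jaw.

```bash
python3 -m crank '[{"jaw":1,"slide":[0,0,0],"delta_rot":[0,0,-0.0465]},{"jaw":1,"slide":[0,0,0],"delta_rot":[0,0,-0.0465]},{"jaw":1,"slide":[0,0,0],"delta_rot":[0,0,-0.0465]},{"jaw":1,"slide":[0,0,0],"delta_rot":[0,0,-0.0465]}]' 40
cat >> h.py <<'E'
def go(p,yaw_y=None):
    """slide units to world point p; yaw_y: desired world angle (deg) of tool y"""
    s=env.state();q=s['eef_rot'];M=R.from_quat([q[1],q[2],q[3],q[0]]).as_matrix()
    print('pos',np.round(s['tool_pos'],4),'toolz',M[:,2].round(3),'yangle',np.degrees(np.arctan2(M[1,1],M[0,1])).round(2),'q',np.round(s['q'],2),'t',s['time'],'F',np.round(s['contact_force'],1),'w',round(s['grip_width'],4))
    print('slide',(M.T@(np.array(p)-s['tool_pos'])/.15).round(3))
    if yaw_y is not None: print('rot z',-(yaw_y-np.degrees(np.arctan2(M[1,1],M[0,1])))/180)
E
python3 -c "
from h import *
go([.494,.195,.19])"
```

```text
time: 0.6
tool_pos: [0.191, 0.5156, 0.2309]
eef_rot: [-0.0, -0.117, 0.993, -0.0]
contact_force: [0.0, 0.2, 0.4]
grip_width: 0.0124
grasp_force: 0.0
pos [0.191  0.5156 0.2309] toolz [-0.    -0.001 -1.   ] yangle 103.42 q [ 1.    0.38  1.3  -0.    1.46 -0.8 ] t 0.6 F [0.  0.2 0.4] w 0.0124
slide [-1.469 -2.547  0.274]
```

```bash
python3 -m crank '[{"jaw":1,"slide":[-0.184,-0.318,0],"delta_rot":[0,0,0]},{"jaw":1,"slide":[-0.184,-0.318,0],"delta_rot":[0,0,0]},{"jaw":1,"slide":[-0.184,-0.318,0.034],"delta_rot":[0,0,0]},{"jaw":1,"slide":[-0.184,-0.318,0.04],"delta_rot":[0,0,0]},{"jaw":1,"slide":[-0.184,-0.318,0.05],"delta_rot":[0,0,0]},{"jaw":1,"slide":[-0.184,-0.318,0.05],"delta_rot":[0,0,0]},{"jaw":1,"slide":[-0.184,-0.318,0.05],"delta_rot":[0,0,0]},{"jaw":1,"slide":[-0.184,-0.318,0.05],"delta_rot":[0,0,0]}]'
python3 - <<'E'
from h import *
go([.494,.195,.131])
f=grab('wrist');save('w1',f['bgr']);f=grab('scene');save('s1',cv2.resize(f['bgr'][200:320,250:410],None,fx=4,fy=4))
E
```

```text
time: 1.6
tool_pos: [0.4938, 0.1928, 0.1898]
eef_rot: [-0.0, -0.114, 0.993, 0.0]
contact_force: [0.0, 0.9, -0.1]
grip_width: -0.0003
grasp_force: 0.0
pos [0.4938 0.1928 0.1898] toolz [-0.  0. -1.] yangle 103.14 q [ 0.15  0.38  1.42  0.    1.34 -1.65] t 1.6 F [ 0.   0.9 -0.1] w -0.0003
slide [-0.005  0.014  0.392]
```

View pics/w1.png

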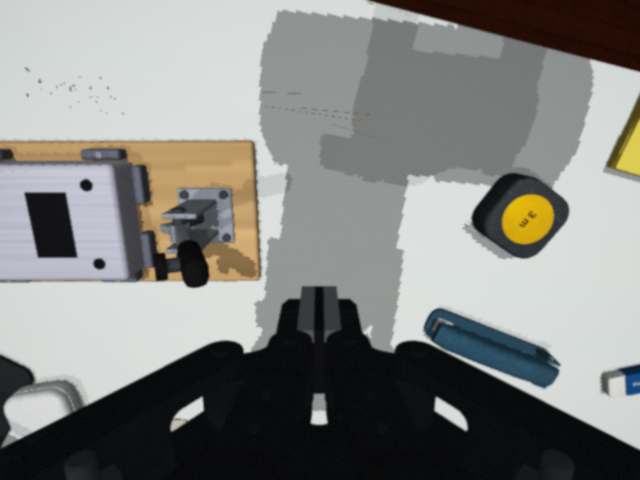

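The wrist view shows the open clamp with its grip tip at (198,275). The board is parallel to the tool, and the closed fingers stand to its +y side.

```bash
python3 - <<'E'
from h import *
f=grab('wrist');t=plane(f,[[198,275]],.148);c=plane(f,[[215,212]],.03);print(t,c);go(t[0])
E
python3 -m crank '[{"jaw":1,"slide":[0,0,0.2],"delta_rot":[0,0,0]},{"jaw":1,"slide":[0,0,0.2],"delta_rot":[0,0,0]},{"jaw":1,"slide":[0,0,0],"delta_rot":[0,0,0]}]'
```

```text
[[0.51043433 0.13387578 0.148     ]] [[0.509001   0.11173847 0.03      ]]
pos [0.4939 0.1926 0.1892] toolz [-0.002 -0.    -1.   ] yangle 102.94 q [ 0.15  0.38  1.42 -0.    1.34 -1.65] t 1.75 F [-0.3  0.5 -0.3] w 0.0002
slide [-0.02  -0.406  0.275]
time: 2.12
tool_pos: [0.4912, 0.195, 0.1289]
eef_rot: [-0.002, -0.115, 0.993, -0.0]
contact_force: [0.7, -0.2, 1.2]
grip_width: -0.0001
grasp_force: 0.0
```

```bash
python3 -m crank '[{"jaw":1,"slide":[0,-0.15,0],"delta_rot":[0,0,0]},{"jaw":1,"slide":[0,-0.15,0],"delta_rot":[0,0,0]},{"jaw":1,"slide":[0,-0.13,0],"delta_rot":[0,0,0]},{"jaw":1,"slide":[0,-0.13,0],"delta_rot":[0,0,0]},{"jaw":1,"slide":[0,-0.13,0],"delta_rot":[0,0,0]},{"jaw":1,"slide":[0,-0.13,0],"delta_rot":[0,0,0]},{"jaw":1,"slide":[0,-0.13,0],"delta_rot":[0,0,0]},{"jaw":1,"slide":[0,-0.12,0],"delta_rot":[0,0,0]}]'
python3 -m crank '[{"jaw":1,"slide":[0,0,0],"delta_rot":[0,0,0]},{"jaw":1,"slide":[0,0,0],"delta_rot":[0,0,0]},{"jaw":1,"slide":[0,0,-0.3],"delta_rot":[0,0,0]},{"jaw":1,"slide":[0,0,-0.3],"delta_rot":[0,0,0]},{"jaw":0,"slide":[0,0,0],"delta_rot":[0,0,0]}]'
python3 - <<'E'
from h import *
go([.453,-.258,.22])
f=grab('scene');a=cv2.resize(f['bgr'][200:320,250:410],None,fx=2.5,fy=2.5)
f=grab('wrist');b=cv2.resize(f['bgr'],(400,300));save('m2',np.hstack([a,b]))
E
```

```text
time: 3.12
tool_pos: [0.5297, 0.0366, 0.1301]
eef_rot: [-0.0, -0.114, 0.993, -0.0]
contact_force: [-0.8, -0.7, -0.4]
grip_width: -0.0003
grasp_force: 0.0
time: 3.75
tool_pos: [0.5304, 0.0387, 0.2234]
eef_rot: [0.003, -0.115, 0.993, -0.001]
contact_force: [0.3, -0.5, -0.2]
grip_width: 0.0168
grasp_force: 0.0
pos [0.5304 0.0387 0.2234] toolz [ 0.007 -0.001 -1.   ] yangle 103.22 q [-0.15  0.35  1.37  0.    1.42 -1.95] t 3.75 F [ 0.3 -0.5 -0.2] w 0.0168
slide [ 0.955 -1.807  0.021]
```

View pics/m2.png

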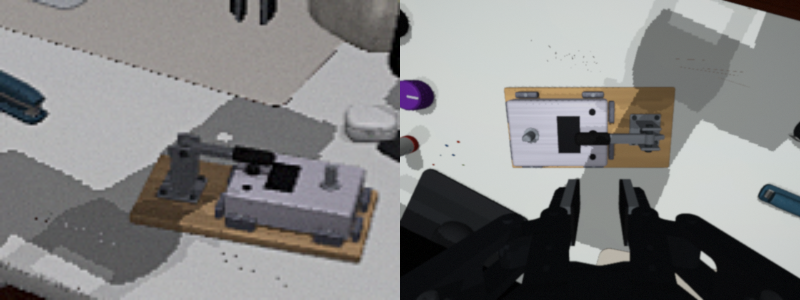

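The clamp arm now lies level on the controller. I'll move above the shaft for a closer look.

```bash
python3 -m crank '[{"jaw":0,"slide":[0,-0.3,0],"delta_rot":[0,0,0]},{"jaw":0,"slide":[0,-0.3,0.2],"delta_rot":[0,0,0]},{"jaw":0,"slide":[0.15,0,0.2],"delta_rot":[0,0,0]},{"jaw":0,"slide":[0,0,0],"delta_rot":[0,0,0]}]'
python3 - <<'E'
from h import *
import pickle
go([.453,-.258,.2])
f=grab('wrist');f.pop('color');pickle.dump(f,open('w3.pkl','wb'));print(f['fx'],f['tool_from_camera'])
# project approx shaft
K=np.array([[f['fx'],0,f['cx']],[0,f['fy'],f['cy']],[0,0,1.]])
def proj(p):
    c=np.linalg.inv(f['c2w'])@np.r_[p,1];c=c[:3]*[1,-1,-1]
    return cv2.projectPoints(c.reshape(1,1,3),np.zeros(3),np.zeros(3),K,np.array(f['dist'],float))[0].ravel()
uv=proj([.549,-.048,.072]);print(uv)
u,v=uv.astype(int);u=np.clip(u,50,590);v=np.clip(v,50,430)
save('w3',np.hstack([cv2.resize(f['bgr'][v-50:v+50,u-50:u+50],(400,400),interpolation=cv2.INTER_CUBIC),cv2.resize(f['bgr'],(400,400))]));print(u,v)
E
```

```text
time: 4.35
tool_pos: [0.5257, -0.0543, 0.1574]
eef_rot: [-0.003, -0.114, 0.993, 0.002]
contact_force: [0.2, 0.0, -0.1]
grip_width: 0.0852
grasp_force: 0.0
pos [ 0.5257 -0.0543  0.1574] toolz [-0.007  0.003 -1.   ] yangle 103.09 q [-0.33  0.41  1.47  0.    1.26 -2.13] t 4.35 F [ 0.2  0.  -0.1] w 0.0852
slide [ 0.782 -1.212 -0.284]
394.03252107007006 [[ 1.22536136e-03  9.61620198e-01  2.74381291e-01  6.93210555e-02]
 [ 9.99998595e-01 -1.49219397e-03  7.63770109e-04  9.28181264e-04]
 [ 1.14388687e-03  2.74379970e-01 -9.61620676e-01 -1.41197355e-01]
 [ 0.00000000e+00  0.00000000e+00  0.00000000e+00  1.00000000e+00]]
[318.29657981 283.15663577]
318 283
```

View pics/w3.png

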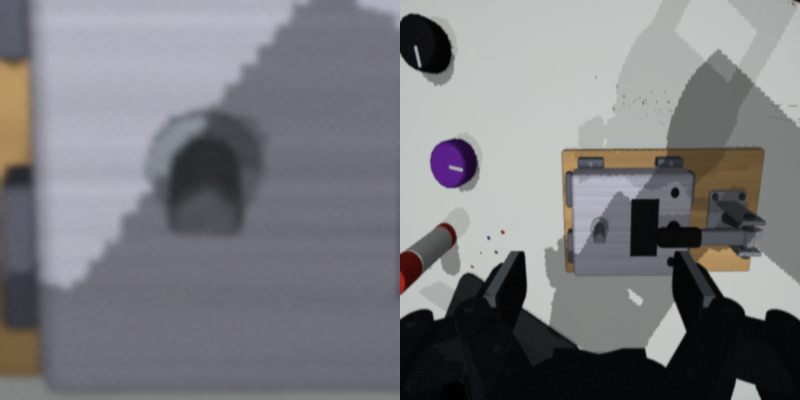

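The shaft's D-top is at about (319,285), with its flat edge facing image-down (nest +x). Knob next.

```bash
python3 -m crank '[{"jaw":0,"slide":[0.16,-0.2,-0.1],"delta_rot":[0,0,0]},{"jaw":0,"slide":[0.16,-0.2,0],"delta_rot":[0,0,0]},{"jaw":0,"slide":[0.16,-0.2,0],"delta_rot":[0,0,0]},{"jaw":0,"slide":[0.16,-0.2,0],"delta_rot":[0,0,0]},{"jaw":0,"slide":[0.16,-0.2,0],"delta_rot":[0,0,0]},{"jaw":0,"slide":[0.14,-0.218,0.1],"delta_rot":[0,0,0]},{"jaw":0,"slide":[0,0,0],"delta_rot":[0,0,0]},{"jaw":0,"slide":[0,0,0],"delta_rot":[0,0,0]}]'
python3 - <<'E'
from h import *
import pickle
f=grab('wrist');f.pop('color');pickle.dump(f,open('w4.pkl','wb'))
go([.453,-.258,.2])
g=f['bgr'].max(2).copy();hsv=cv2.cvtColor(f['bgr'],cv2.COLOR_BGR2HSV)
a=cv2.resize(f['bgr'][220:340,250:390],(560,480),interpolation=cv2.INTER_CUBIC)
w=pickle.load(open('w3.pkl','rb'));c=w['bgr'][255:303,304:334]  # shaft
c=cv2.normalize(cv2.resize(c,(240,384),interpolation=cv2.INTER_CUBIC),None,0,255,cv2.NORM_MINMAX)
c=np.clip(c.astype(float)*1.6,0,255).astype(np.uint8)
out=np.zeros((480,800,3),np.uint8);out[:,:560]=a;out[:384,560:]=c;save('w4',out)
E
```

```text
time: 5.4
tool_pos: [0.4332, -0.2642, 0.1611]
eef_rot: [0.001, -0.115, 0.993, -0.0]
contact_force: [-0.6, -0.9, -0.0]
grip_width: 0.0856
grasp_force: 0.0
pos [ 0.4332 -0.2639  0.161 ] toolz [ 0.001 -0.001 -1.   ] yangle 103.23 q [-0.78  0.37  1.53  0.    1.24 -2.58] t 5.45 F [-0.8 -1.1  0.4] w 0.0853
slide [-0.138  0.008 -0.26 ]
```

View pics/w4.png

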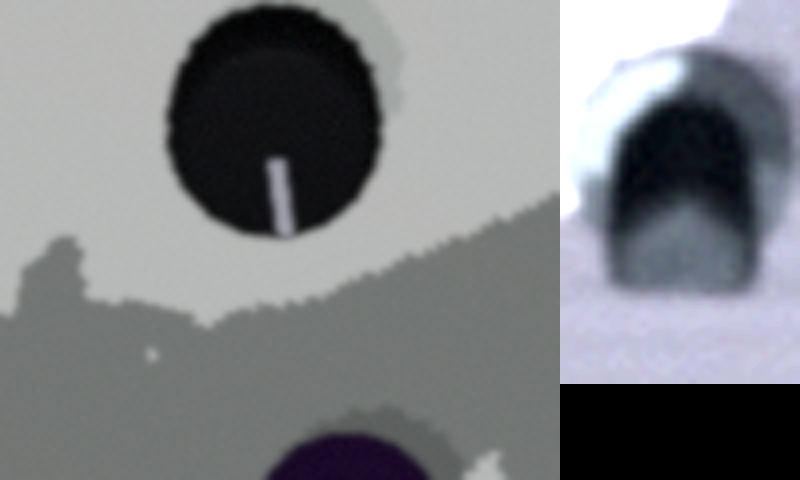

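The knob's pointer runs from crop (276,160) out to (288,236). The shaft's flat edge, in the right-hand crop, runs from (608,287) to (755,292).

```bash
python3 - <<'E'
from h import *
import pickle
w=pickle.load(open('w3.pkl','rb'));f=pickle.load(open('w4.pkl','rb'))
# shaft: flat edge by gradient in columns
g=cv2.cvtColor(w['bgr'],cv2.COLOR_BGR2GRAY).astype(float)
pts=[]
for u in range(312,326):
    col=g[284:298,u];d=np.diff(col);i=d.argmax();
    if 0<i<len(d)-1:
        a,b,c=d[i-1:i+2];pts.append([u,284+i+.5+.5*(a-c)/(a-2*b+c+1e-9)])
print(np.round(pts,1).tolist())
P=plane(w,pts,.072);v,_,_=(lambda l:(l.ravel()[:2],0,0))(cv2.fitLine(P[:,:2].astype(np.float32),cv2.DIST_HUBER,0,1e-4,1e-4))
n=np.array([-v[1],v[0]]);n*=np.sign(n[0])
E=plane(w,[[304+(608-560)/8,255+287/8],[304+(755-560)/8,255+292/8]],.072)[:,:2]
print('edge ends',E,'normal',n,np.degrees(np.arctan2(n[1],n[0])))
e=E[1]-E[0];m=np.array([-e[1],e[0]]);m*=np.sign(m[0]);m/=np.linalg.norm(m)
print('manual normal deg',np.degrees(np.arctan2(m[1],m[0])),len(pts),np.linalg.norm(e),'axis',E.mean(0)-.003*m, 'grad mid',P.mean(0)[:2]-.003*n)
# knob pointer
Q=plane(f,[[250+276/4,220+160/4],[250+288/4,220+236/4]],.0305)[:,:2];d=Q[1]-Q[0];print('pointer',Q,np.degrees(np.arctan2(d[1],d[0])),np.linalg.norm(d))
# knob top circle: lower silhouette & fit using black blob
k=((f['bgr'].max(2)<60)*1).astype(np.uint8)
n_,l,st,ce=cv2.connectedComponentsWithStats(k)
i=l[220+100//4,250+270//4];c,_=cv2.findContours((l==i).astype(np.uint8),0,1);c=c[0][:,0].astype(float);print(st[i])
low=c[c[:,1]>245];W=plane(f,low,.03)[:,:2]
A=np.c_[2*W,np.ones(len(W))];s=np.linalg.lstsq(A,(W**2).sum(1),rcond=None)[0];print('knob c',s[:2],np.sqrt(s[2]+s[0]**2+s[1]**2))
E
```

```text
[[312.0, 290.7], [313.0, 291.2], [314.0, 291.5], [315.0, 291.1], [316.0, 291.2], [317.0, 291.2], [318.0, 291.2], [319.0, 291.5], [320.0, 291.5], [321.0, 291.5], [322.0, 291.6], [323.0, 291.5], [324.0, 291.6], [325.0, 291.4]]
edge ends [[ 0.55517733 -0.05185234]
 [ 0.55299879 -0.04063011]] normal [0.98422205 0.17693768] 10.19144
manual normal deg 10.986030646002828 14 0.011431730162387771 axis [ 0.55114304 -0.04681293] grad mid [ 0.55134123 -0.0471642 ]
pointer [[ 0.45775205 -0.25755927]
 [ 0.47170177 -0.2519881 ]] 21.770546018340454 0.015021066958834001
[ 292  222   53   56 2254]
knob c [ 0.45368228 -0.25934444] 0.016340865693867904
```

```bash
python3 -m crank '[{"jaw":0,"slide":[-0.14,0,0],"delta_rot":[0,0,0]},{"jaw":0,"slide":[0,0,0.25],"delta_rot":[0,0,0]},{"jaw":0,"slide":[0,0,0.25],"delta_rot":[0,0,0]},{"jaw":0,"slide":[0,0,0.25],"delta_rot":[0,0,0]},{"jaw":0,"slide":[0,0,0.2],"delta_rot":[0,0,0]},{"jaw":0,"slide":[0,0,0.1],"delta_rot":[0,0,0]},{"jaw":0,"slide":[0,0,0],"delta_rot":[0,0,0]}]' 60
python3 -c "
from h import *
go([.4536,-.2592,.001])"
```

```text
time: 6.32
tool_pos: [0.4531, -0.2594, 0.0027]
eef_rot: [-0.0, -0.115, 0.993, 0.0]
contact_force: [0.2, -0.8, -0.6]
grip_width: 0.0853
grasp_force: 0.0
pos [ 0.4531 -0.2594  0.0027] toolz [-0.  0. -1.] yangle 103.21 q [-0.75  0.62  1.67  0.    0.86 -2.55] t 6.325 F [ 0.2 -0.8 -0.6] w 0.0853
slide [-0.004  0.     0.012]
```

```bash
python3 -m crank '[{"jaw":1,"slide":[0,0,0],"delta_rot":[0,0,0]},{"jaw":1,"slide":[0,0,0],"delta_rot":[0,0,0]},{"jaw":1,"slide":[0,0,0],"delta_rot":[0,0,0]},{"jaw":1,"slide":[0,0,0],"delta_rot":[0,0,0]},{"jaw":1,"slide":[0,0,0],"delta_rot":[0,0,0]},{"jaw":1,"slide":[0,0,0],"delta_rot":[0,0,0]}]' 60
python3 -m crank '[{"jaw":1,"slide":[0,0,-0.1],"delta_rot":[0,0,0]},{"jaw":1,"slide":[0,0,-0.3],"delta_rot":[0,0,0.03]},{"jaw":1,"slide":[0,0,-0.35],"delta_rot":[0,0,0.033]},{"jaw":1,"slide":[0,0,0],"delta_rot":[0,0,0]},{"jaw":1,"slide":[0,0,0],"delta_rot":[0,0,0]}]'
python3 - <<'E'
from h import *
import pickle
f=grab('wrist');f.pop('color');pickle.dump(f,open('w5.pkl','wb'))
go([.5512,-.047,.115])
save('w5',np.hstack([cv2.resize(f['bgr'],(400,400)),cv2.resize(f['bgr'][260:400,250:390],(400,400))]))
E
```

```text
time: 7.08
tool_pos: [0.453, -0.2602, 0.0039]
eef_rot: [0.001, -0.114, 0.993, -0.001]
contact_force: [-0.8, 1.4, 8.5]
grip_width: 0.0382
grasp_force: 60.2
time: 7.7
tool_pos: [0.4524, -0.2596, 0.1152]
eef_rot: [-0.0, -0.016, 1.0, 0.0]
contact_force: [-0.1, -0.3, -0.3]
grip_width: 0.038
grasp_force: 60.4
pos [ 0.4522 -0.2595  0.1146] toolz [-0.001  0.001 -1.   ] yangle 91.85 q [-0.75  0.45  1.56 -0.    1.14 -2.35] t 7.75 F [-0.3 -0.2 -0.7] w 0.0381
slide [-0.705  1.394 -0.002]
```

View pics/w5.png

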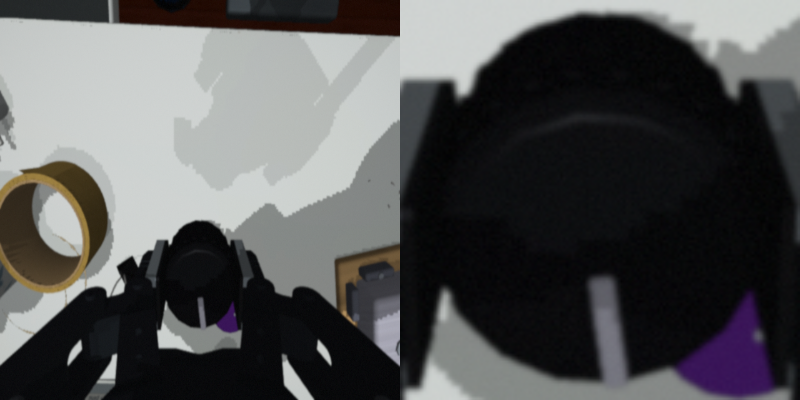

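The knob is held upright, with its pointer from crop (601,278) to (615,383). I'll compute its angle and offset relative to the TCP.

```bash
python3 - <<'E'
from h import *
import pickle
f=pickle.load(open('w5.pkl','rb'));w=pickle.load(open('w4.pkl','rb'))
Q=plane(f,[[250+201*.35,260+278*.35],[250+215*.35,260+383*.35]],.1413)[:,:2];d=Q[1]-Q[0];d/=np.linalg.norm(d)
print('pointer deg',np.degrees(np.arctan2(d[1],d[0])),np.linalg.norm(Q[1]-Q[0]),'centre',Q[1]-.0195*d, 'tcp',env.state()['tool_pos'])
E
```

```text
pointer deg 8.671772162931813 0.014405347495801036 centre [ 0.45209478 -0.25875054] tcp [ 0.45222167 -0.25946311  0.11455703]
```

```bash
python3 -m crank '[{"jaw":1,"slide":[-0.1,0.2,0],"delta_rot":[0,0,0]},{"jaw":1,"slide":[-0.12,0.24,0],"delta_rot":[0,0,0]},{"jaw":1,"slide":[-0.12,0.24,0],"delta_rot":[0,0,0]},{"jaw":1,"slide":[-0.12,0.24,0],"delta_rot":[0,0,0]},{"jaw":1,"slide":[-0.12,0.24,0],"delta_rot":[0,0,0]},{"jaw":1,"slide":[-0.125,0.234,0],"delta_rot":[0,0,-0.01]},{"jaw":1,"slide":[0,0,0],"delta_rot":[0,0,0]},{"jaw":1,"slide":[0,0,0],"delta_rot":[0,0,0]}]'
python3 - <<'E'
from h import *
go([.5512,-.047,.080],93.75)
f=grab('scene');a=cv2.resize(f['bgr'][220:320,330:430],(400,400),interpolation=cv2.INTER_CUBIC)
f=grab('wrist');b=cv2.resize(f['bgr'][200:440,200:440],(400,400));save('w6',np.hstack([a,b]))
E
```

```text
time: 8.75
tool_pos: [0.5512, -0.0478, 0.1142]
eef_rot: [-0.001, -0.032, 1.0, 0.0]
contact_force: [-0.1, -0.3, 0.2]
grip_width: 0.0381
grasp_force: 60.4
pos [ 0.5512 -0.0478  0.1142] toolz [-0.002  0.    -1.   ] yangle 93.62 q [-0.3   0.5   1.47 -0.    1.18 -1.93] t 8.75 F [-0.1 -0.3  0.2] w 0.0381
slide [-0.001  0.005  0.228]
rot z -0.0007494540856232529
```

View pics/w6.png

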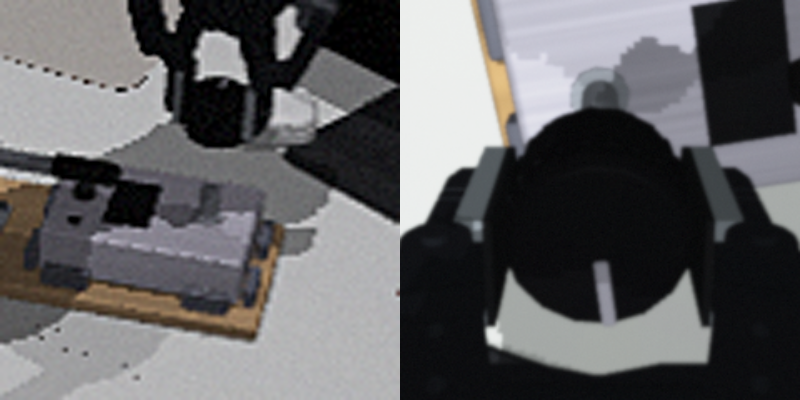

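The knob hangs centred over the shaft collar laterally (collar x≈600, knob ≈603). I'll descend with force checks.

```bash
python3 -m crank '[{"jaw":1,"slide":[0,0.005,0.12],"delta_rot":[0,0,0]},{"jaw":1,"slide":[0,0,0.1],"delta_rot":[0,0,0]},{"jaw":1,"slide":[0,0,0],"delta_rot":[0,0,0]}]' 70
python3 -m crank '[{"jaw":1,"slide":[0,0,0.015],"delta_rot":[0,0,0]},{"jaw":1,"slide":[0,0,0.015],"delta_rot":[0,0,0]},{"jaw":1,"slide":[0,0,0.015],"delta_rot":[0,0,0]},{"jaw":1,"slide":[0,0,0],"delta_rot":[0,0,0]}]'
```

```text
time: 9.22
tool_pos: [0.551, -0.0471, 0.0811]
eef_rot: [-0.001, -0.031, 1.0, 0.0]
contact_force: [-0.7, -0.1, -0.4]
grip_width: 0.0378
grasp_force: 71.4
time: 9.72
tool_pos: [0.5517, -0.0467, 0.0754]
eef_rot: [-0.0, -0.032, 1.0, 0.0]
contact_force: [-0.1, 0.8, 0.4]
grip_width: 0.0379
grasp_force: 71.4
```

```bash
python3 -m crank '[{"jaw":1,"slide":[0,0,0.015],"delta_rot":[0,0,0]},{"jaw":1,"slide":[0,0,0.015],"delta_rot":[0,0,0]},{"jaw":1,"slide":[0,0,0],"delta_rot":[0,0,0]}]'
python3 -m crank '[{"jaw":1,"slide":[0,0,0.015],"delta_rot":[0,0,0]},{"jaw":1,"slide":[0,0,0.015],"delta_rot":[0,0,0]},{"jaw":1,"slide":[0,0,0],"delta_rot":[0,0,0]}]'
```

```text
time: 10.1
tool_pos: [0.5514, -0.0469, 0.0706]
eef_rot: [-0.001, -0.032, 1.0, -0.0]
contact_force: [-2.1, -2.1, -0.9]
grip_width: 0.0381
grasp_force: 71.4
time: 10.48
tool_pos: [0.5516, -0.0469, 0.0661]
eef_rot: [-0.0, -0.031, 1.0, 0.0]
contact_force: [-2.4, -2.7, -1.3]
grip_width: 0.0382
grasp_force: 71.3
```

The bore has gone onto the shaft with no axial force. Continuing down to press.

```bash
python3 -m crank '[{"jaw":1,"slide":[0,0,0.015],"delta_rot":[0,0,0]},{"jaw":1,"slide":[0,0,0.015],"delta_rot":[0,0,0]},{"jaw":1,"slide":[0,0,0],"delta_rot":[0,0,0]}]'
python3 -m crank '[{"jaw":1,"slide":[0,0,0.013],"delta_rot":[0,0,0]},{"jaw":1,"slide":[0,0,0.01],"delta_rot":[0,0,0]},{"jaw":1,"slide":[0,0,0],"delta_rot":[0,0,0]}]'
```

```text
time: 10.85
tool_pos: [0.5517, -0.0468, 0.0617]
eef_rot: [-0.0, -0.031, 1.0, 0.0]
contact_force: [-1.5, -3.3, -1.7]
grip_width: 0.0377
grasp_force: 71.3
time: 11.22
tool_pos: [0.5519, -0.0468, 0.0587]
eef_rot: [0.0, -0.032, 1.0, -0.0]
contact_force: [-3.0, -2.8, 4.4]
grip_width: 0.0378
grasp_force: 71.8
```

```bash
python3 -m crank '[{"jaw":1,"slide":[0,0,0.01],"delta_rot":[0,0,0]},{"jaw":1,"slide":[0,0,0.01],"delta_rot":[0,0,0]},{"jaw":1,"slide":[0,0,0],"delta_rot":[0,0,0]},{"jaw":1,"slide":[0,0,0],"delta_rot":[0,0,0]}]'
```

```text
time: 11.72
tool_pos: [0.5519, -0.0469, 0.0561]
eef_rot: [0.0, -0.032, 1.0, -0.0]
contact_force: [-4.2, -3.0, 8.0]
grip_width: 0.0379
grasp_force: 72.3
```

```bash
python3 -m crank '[{"jaw":1,"slide":[0,0,0.006],"delta_rot":[0,0,0]},{"jaw":1,"slide":[0,0,0],"delta_rot":[0,0,0]},{"jaw":1,"slide":[0,0,0],"delta_rot":[0,0,0]},{"jaw":1,"slide":[0,0,0],"delta_rot":[0,0,0]}]'
python3 - <<'E'
from h import *
f=grab('scene');a=cv2.resize(f['bgr'][220:320,310:410],(400,400),interpolation=cv2.INTER_CUBIC)
f=grab('wrist');b=cv2.resize(f['bgr'],(400,400));save('w7',np.hstack([a,b]))
E
```

```text
time: 12.22
tool_pos: [0.5519, -0.0469, 0.0553]
eef_rot: [0.0, -0.032, 1.0, -0.0]
contact_force: [-5.0, -2.8, 8.5]
grip_width: 0.0376
grasp_force: 72.4
```

View pics/w7.png

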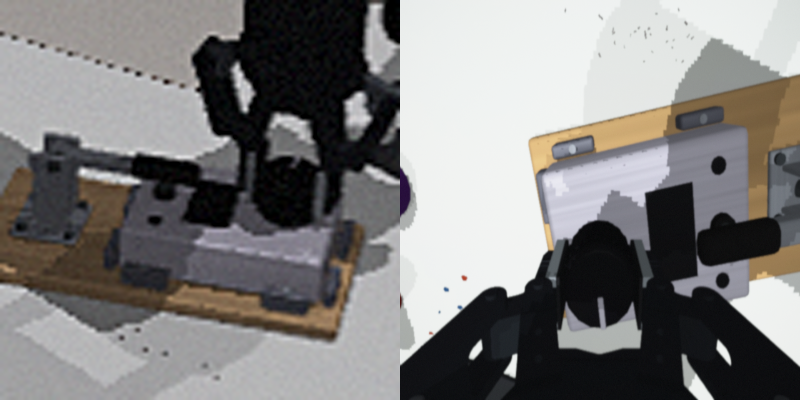

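The knob is seated and held down by the fingers, and the clamp is shut. The force is 8.5 N, which is about 3.7–4 mm of plunger travel. Handing in.

```bash
python3 -c "
from workcell import env
print(env.hand_in())"
```

```text
the job is handed in; nothing more can be done
None
```

I shut the clamp on the controller, fitted the knob fully onto the D-shaft and handed the job in with the gripper still pressing it at about 8.5 N (roughly 4 mm of shaft travel by my estimate); the judge's result was not shown.

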